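# Fetch the tape measure from behind the jars

### The arm

A 6-joint arm with a two-finger parallel gripper is mounted at the origin on the work surface. World frame = base frame: x ahead of the robot, y to its left, z up, the work surface at z = 0. Lengths are in m, angles in rad, forces in N, time in s.
With the tool pointing down it reaches from about 0.3 to 0.775 m from the base axis. Payload 14.6 kg.
Tool frame: the origin (TCP) lies at the very end of the fingers, on their centre line; the grasp point (between the pads) lies 19 mm behind it; z points along the fingers, y is the line along which they close (so a half turn about z gives the same grasp; the last joint's range is limited). The gripper opens to 94 mm and grips with 3 to 60 N. Pads are 16 mm wide; open, the fingers measure 119 mm over their backs; the gripper's body (75 mm by 177 mm) begins 78 mm behind the grasp point.
Start: joints at [1.275, 0.3, 1.521, -0, 1.321, -0.067], TCP at [0.125, 0.536, 0.205] pointing down, gripper open.
Joint ranges: [-3.03, 3.03], [-0.79, 2.21], [0.23, 2.52], [-1.04, 4.18], [0, 3.07], [-2.55, 2.55]. Speed limits (rad/s): [2.22, 2.22, 2.57, 3.14, 3.14, 3.14].

### API

Orientations are given as [roll, pitch, yaw] about the fixed x, y, z axes, in that order (R = Rz(yaw) Ry(pitch) Rx(roll)).
In Python, from station import status, vision, order, silhouettes gives the robot as it stands. The module is installed in compiled form; this text tells all that it offers.
- The arm moves only by the shell command python3 -m pendant 'ROWS' [FORCE]. ROWS is JSON, one flat list of numbers, 7 for each row, row after row: the shift along the tool's x, y, z in units of 500 mm (1.0 is 500 mm), then the turn, a rotation vector about the tool's x, y, z in units of 90 degrees (1.0 is 90 degrees), then the opening, from -1 (shut) to 1 (fully open). A call has 1 to 12 rows; each row is the pose to reach, as a shift and turn from the pose commanded when the call began, along the tool's axes at that moment; what a row does not reach only later rows make up. A row lasts 1/10 s, in which the tool goes at most 50 mm and 8.59 degrees, less where a joint would pass 70% of its speed; a pose out of reach is approached as far as the arm can. A call with a number of a shift or a turn outside -1 to 1 is refused whole. A call with a gripper value outside its range is refused whole. The fingers move at their own pace and stop on an object; FORCE is the grip in N (left out, the last holds). Time passes only in rows, so rows that repeat a pose let the fingers close. It gives the time, the measured TCP pose, the force, the opening and the grip force at its end, in the units of the state.
- status.get_obs(): the state, without advancing time (a new reading comes with each control period).
- vision.camera(name): name is "scene" or "top" or "wrist"; returns a dict with "pixels" (384x512x3 uint8, red, green, blue), "K" (3x3 intrinsics, pixels), "R" (3x3) and "t" (3): a world point X has camera coordinates R X + t. Camera axes: x right, y down, z forward; pixel columns grow to the right and rows downward; lengths in m; the calibration is good to about 2 mm. A picture is of the moment at which its call begins. There is no depth.
- order.hand_in(): hands the job in; it is judged then, once.
Trained networks look in a picture, given as the dict that the camera call returned (one of the last four; its "shot" number tells which), for a name from the list of things; names that differ only in an ending like _2 or _b are one class to them, and where a whole thing is asked for, a point or a joint stands for the part that bears it (a point fixed in the world has none). Each returns a list of dicts, best first, with "score" (0 to 1); they miss things now and then, are a little off and sometimes report something else, mostly with a low value. They report only what shows in the picture. A call takes as long as a camera call.
- silhouettes(target, picture): "region" (384x512 bool, what is visible of it) and "extent" ([left, top, right, bottom] in pixels, round what is visible of it).
The state is a dict: "time_s": time; "qpos": joint angles; "joint_vel": joint speeds; "tau": joint torques, N m; "ee_pos": TCP position; "eef_rot": TCP orientation; "force": force on the tool from outside, world axes, zero at the start; "moment": the same for the moment, N m; "grip_width": finger opening in m; "grip_force": force on a finger pad.
Only numpy, scipy, OpenCV 4.12 (cv2) and the standard library are available. Lean on these libraries where they do the work, as an engineer would, in place of code of your own. Each camera call takes 0.05 s, during which the arm holds its last target. There are 200 camera calls.

### The job

The tape measure is boxed in at the back of the timber shelf tray by the jar, the spray can and the glue bottle: stand all three of these in the grey side tray, and only then put the tape measure, upright, in the empty compartment of the wooden tool caddy, flat on its floor. After that put the jar, the can and the bottle back in the shelf tray, upright, each on the very spot it came from. Tip none of them over and leave the screwdriver, the wood offcut and the mug alone.

Things in the scene. Friction and masses are not known exactly. Their poses are not given: they have to be found in the camera images.
- rack: timber shelf tray, fixed, 240 x 240 mm, floor 8 mm thick, rim 12 mm thick, 26 mm high in all. Origin on the bench under its centre; x away from the robot (within 17 degrees), z up. Three dark round spots, 64 mm across, at (x, y) = (-40, 0), (40, 60), (40, -60) mm in its frame, each under one container (which on which varies). The tape measure stands at about (40, 0), behind the near one.
- side_tray: grey plastic tray, fixed, empty: 310 mm along its x, 150 mm along its y, floor 4 mm thick, walls 4 mm thick and 18 mm high in all. Origin on the bench under its centre. It is left or right of the shelf tray, x pointing roughly away from the robot. Room for the three containers in a row along x, 88 mm apart.
- caddy: low wooden tool caddy, fixed, on the other side: origin on the bench under the centre of its empty compartment, 90 mm along x by 66 mm along y inside; floor 6 mm thick, walls 6 mm thick, 16 mm high in all. At its +x end a second compartment, 84 mm long, with a pencil and a scraper (fixed). The tape goes in lengthwise (its x along the caddy's x, either way round).
- jar: glass screw-top jar with flat steel lid and paper label, round, 62 mm diameter straight up to 82 mm, lid 54 mm across from 89 to 103 mm; 103 mm high. Origin at the centre of its underside, z up. About 0.3 kg.
- spray_can: aluminium spray can with grey band, round, 52 mm diameter, straight up to 98 mm, then a shoulder and a white nozzle cap 24 mm across; 124 mm high. Origin at the centre of its underside, z up. About 0.25 kg.
- glue_bottle: white plastic glue bottle with cardboard-brown label, round, 58 mm diameter, straight up to 88 mm, then a cone to a pointed spout; 122 mm high. Origin at the centre of its underside, z up. About 0.25 kg.
- tape: black and steel tape measure standing on its base, rigid and closed: 60 mm long (x), 34 mm thick (y, the way to grip it, flat sides), 52 mm high. Origin at the centre of its underside, z up. About 0.22 kg.
- screwdriver: screwdriver lying on the bench beyond the shelf tray; leave alone. Origin near its middle.
- offcut: timber offcut, 70 x 110 x 38 mm high, on the bench beyond the shelf tray, left or right; leave alone. Origin at the centre of its underside.
- mug: white mug, 80 mm across, 90 mm high, on the bench beyond the shelf tray, left or right; leave alone. Origin at the centre of its underside.

How it is judged:
By the outcome, as a careful person would: the job done as asked, in the order asked, and still so for the second after the job is handed in, with the robot touching nothing.
It also fails if it takes over 138 s, if anything falls off the work surface, if the arm or the gripper's body presses on something with over 40 N, if the wrist force passes 120 N, or if a joint passes its speed limit or range.

## Working session

There is one attempt and no reset: what is moved stays moved. The work goes in short steps, Python scripts to look and compute and a shell command to move; the robot and the scene stay as the last step left them, time stands still between calls to the robot, and variables do not carry over. Pictures are saved under pics/ and viewed, at most 14 in all, crops included, and the job is handed in when it is done.

```bash
mkdir -p pics; cat > look.py <<'E'
import cv2, numpy as np
from station import status, vision, order, silhouettes
E
python3 - <<'E'
from look import *
o=status.get_obs(); print({k:np.round(v,3).tolist() for k,v in o.items()})
for n in ("scene","top"):
    p=vision.camera(n); cv2.imwrite(f"pics/{n}0.png",p["pixels"][:,:,::-1]); print(n,p["K"].tolist(),p["R"].round(4).tolist(),p["t"].round(4).tolist())
    for t in "rack side_tray caddy jar spray_can glue_bottle tape screwdriver offcut mug".split():
        s=silhouettes(t,p); print(t,[(round(d["score"],2),np.round(d["extent"]).tolist(),int(d["region"].sum())) for d in s[:2]])
E
```

```text
{'time_s': 0.0, 'qpos': [1.275, 0.301, 1.522, -0.0, 1.321, -0.067], 'joint_vel': [0.0, -0.001, 0.0, -0.0, -0.0, -0.0], 'tau': [0.002, -53.182, -35.273, 0.071, 0.025, -0.0], 'ee_pos': [0.125, 0.535, 0.205], 'eef_rot': [-3.14, -0.0, 2.913], 'force': [-1.078, 0.164, 0.086], 'moment': [-0.007, 0.012, 0.008], 'grip_force': 0.0, 'grip_width': 0.094}
scene [[449.28489241431964, 0.0, 260.62703613856837], [0.0, 449.28489241431964, 186.72401473286104], [0.0, 0.0, 1.0]] [[-0.0509, 0.9986, -0.0159], [0.7913, 0.0306, -0.6106], [-0.6093, -0.0437, -0.7918]] [0.0462, -0.4733, 1.5013]
rack [(0.56, [201.0, 128.0, 315.0, 219.0], 4305), (0.23, [256.0, 210.0, 280.0, 290.0], 603)]
side_tray [(0.92, [92.0, 110.0, 173.0, 196.0], 5317)]
caddy [(0.82, [379.0, 142.0, 432.0, 211.0], 2113), (0.28, [253.0, 215.0, 279.0, 291.0], 517)]
jar [(0.97, [270.0, 142.0, 295.0, 187.0], 975)]
spray_can [(0.71, [224.0, 154.0, 246.0, 194.0], 818)]
glue_bottle [(0.89, [238.0, 126.0, 261.0, 166.0], 763)]
tape [(0.9, [249.0, 161.0, 268.0, 192.0], 389), (0.72, [329.0, 209.0, 384.0, 255.0], 1737)]
screwdriver [(0.65, [256.0, 222.0,
[... 338 characters left out ...]
 [0.1636, 0.001, -0.9865]] [0.0121, 0.6474, 1.1157]
rack [(0.57, [219.0, 180.0, 327.0, 286.0], 5620)]
side_tray [(0.62, [351.0, 194.0, 418.0, 305.0], 6284), (0.49, [165.0, 153.0, 206.0, 186.0], 1007)]
caddy [(0.28, [266.0, 233.0, 288.0, 252.0], 363)]
jar [(0.71, [234.0, 212.0, 258.0, 235.0], 452)]
spray_can [(0.79, [276.0, 197.0, 295.0, 223.0], 359)]
glue_bottle [(0.88, [265.0, 232.0, 288.0, 250.0], 352)]
tape [(0.49, [257.0, 206.0, 275.0, 229.0], 291), (0.18, [354.0, 192.0, 417.0, 301.0], 6067)]
screwdriver [(0.71, [266.0, 231.0, 287.0, 254.0], 409), (0.54, [245.0, 122.0, 262.0, 182.0], 246)]
offcut [(0.65, [164.0, 151.0, 206.0, 188.0], 1023)]
mug [(0.74, [316.0, 142.0, 349.0, 182.0], 896)]
```

```bash
python3 - <<'E'
import cv2
a=cv2.imread("pics/scene0.png")[90:310,60:460]; b=cv2.imread("pics/top0.png")[100:340,60:460]
cv2.imwrite("pics/s0.png",cv2.resize(a,None,fx=2,fy=2,interpolation=cv2.INTER_CUBIC)); cv2.imwrite("pics/t0.png",cv2.resize(b,None,fx=2,fy=2,interpolation=cv2.INTER_CUBIC))
E
```

```text
(no output)
```

View pics/t0.png

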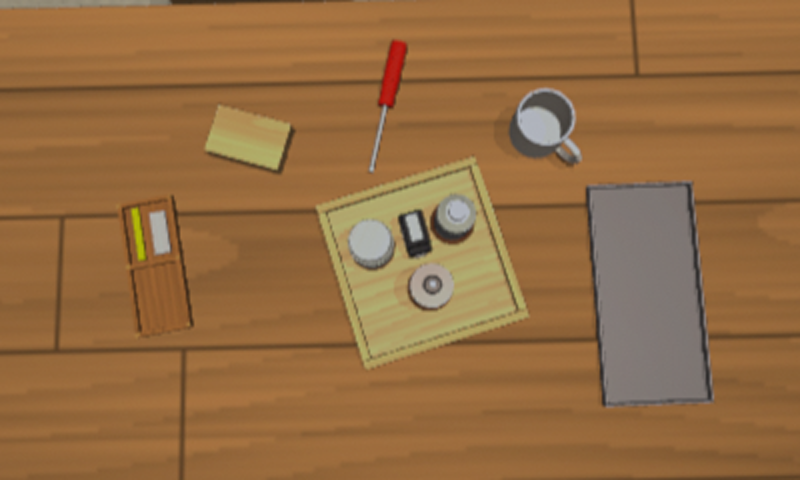

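View pics/s0.png

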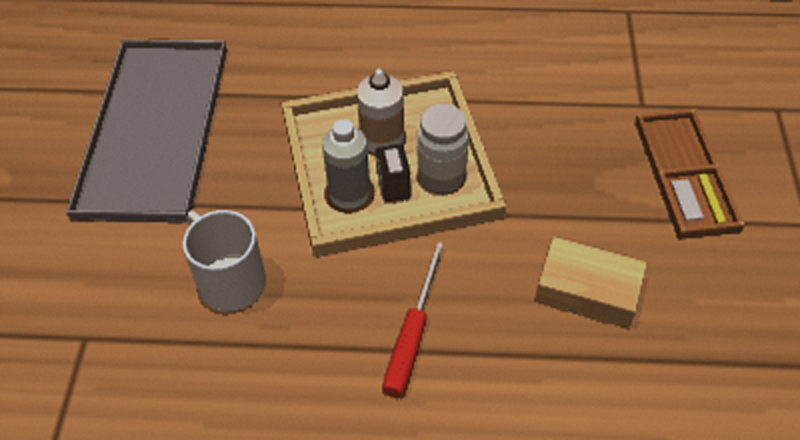

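The top view shows the rack's centre near px (271,231), with the bottle near (275,243), the jar left (245,222), the can right (287,208) and the tape between them (267,217). The side tray is on the right (-y) and the caddy on the left (+y), with its empty half towards the robot, near px (141,247).

```bash
cat >> look.py <<'E'
from scipy.optimize import minimize
def box(x0,x1,y0,y1,z0,z1): return np.array([[x,y,z] for x in(x0,x1) for y in(y0,y1) for z in(z0,z1)])
def rev(prof):
    a=np.linspace(0,2*np.pi,40,endpoint=False); return np.vstack([np.c_[r*np.cos(a),r*np.sin(a),0*a+z] for r,z in prof])/1000
M=dict(rack=box(-.12,.12,-.12,.12,0,.026),side_tray=box(-.155,.155,-.075,.075,0,.018),caddy=box(-.051,.141,-.039,.039,0,.016),
 jar=rev([(31,0),(31,82),(27,89),(27,103)]),spray_can=rev([(26,0),(26,98),(12,110),(12,124)]),glue_bottle=rev([(29,0),(29,88),(2,122)]),tape=box(-.03,.03,-.017,.017,0,.052))
def proj(p,X):
    c=X@p["R"].T+p["t"]; q=c@p["K"].T; return q[:,:2]/q[:,2:]
def place(pose,m,z): 
    x,y,w=pose; c,s=np.cos(w),np.sin(w); return m@np.array([[c,s,0],[-s,c,0],[0,0,1]])+[x,y,z]
def hullmask(pts,S=4):
    h=cv2.convexHull(((pts+.5)*S*16).astype(np.int32)-8); im=np.zeros((384*S,512*S),np.uint8); cv2.fillConvexPoly(im,h,1,shift=4); return im
def fit(name,obs,pose0,z=0.,yaw=True):
    "obs: list of (picture, region)"
    T=[]
    for p,r in obs:
        n,l,st,_=cv2.connectedComponentsWithStats(r.astype(np.uint8)); k=1+np.argmax(st[1:,4])
        ys,xs=np.nonzero(l==k); q=np.vstack([np.c_[xs+dx,ys+dy] for dx in(-.5,.5) for dy in(-.5,.5)]).astype(float)
        T.append((p,hullmask(q)))
    def cost(v):
        P=place((pose0[0]+v[0]/100,pose0[1]+v[1]/100,pose0[2]+(v[2]/10 if yaw else 0)),M[name],z); c=0
        for p,t in T:
            m=hullmask(proj(p,P)); c+=1-(m&t).sum()/max(1,(m|t).sum())
        return c/len(T)
    n=3 if yaw else 2
    r=minimize(cost,np.zeros(n),method="Nelder-Mead",options=dict(initial_simplex=np.vstack([np.zeros(n),np.eye(n)]),xatol=.02,fatol=1e-4,maxfev=150))
    v=list(r.x)+[0]*(3-n); return np.array([pose0[0]+v[0]/100,pose0[1]+v[1]/100,pose0[2]+v[2]/10]),1-r.fun
def ray(p,uv,z):
    d=p["R"].T@np.linalg.solve(p["K"],[uv[0],uv[1],1]); c=-p["R"].T@p["t"]; return (c+d*(z-c[2])/d[2])[:2]
E
python3 - <<'E'
from look import *
P={n:vision.camera(n) for n in("top","scene")}
def reg(n,t): return silhouettes(t,P[n])[0]["region"]
c=ray(P["top"],(271,231.5),.026); 
G={"rack":(*c,-.3+.6),"side_tray":(*ray(P["top"],(385,247),.01),.0),"caddy":(*ray(P["top"],(141,247),.01),0.1)}
for t in G:
    for cams in (("top",),("scene",),("top","scene")):
        print(t,cams,[np.round(a,4) for a in fit(t,[(P[n],reg(n,t)) for n in cams],G[t])])
K=[ (121,207),(174,197),(192,325),(140,336)]
print("caddy corners",[ray(P["top"],(u/2+59.75,v/2+99.75),.016).round(4).tolist() for u,v in K])
print("rack corners",[ray(P["top"],(u/2+59.75,v/2+99.75),.026).round(4).tolist() for u,v in [(318,207),(474,159),(527,315),(364,360)]])
for t,uv in dict(jar=(245,222),spray_can=(287,212),glue_bottle=(275,243),tape=(267,217)).items():
    g=(*ray(P["top"],uv,.09),.3)
    for cams in (("top",),("scene",),("top","scene")):
        print(t,cams,[np.round(a,4) for a in fit(t,[(P[n],reg(n,t)) for n in cams],g,.008,t=="tape")])
E
```

```text
rack ('top',) [array([ 0.5502, -0.0362,  0.2856]), np.float64(0.975)]
rack ('scene',) [array([ 0.5513, -0.0352,  0.2888]), np.float64(0.9661)]
rack ('top', 'scene') [array([ 0.5499, -0.0358,  0.2889]), np.float64(0.9692)]
side_tray ('top',) [array([ 0.5008, -0.3561,  0.0156]), np.float64(0.9595)]
side_tray ('scene',) [array([ 0.5008, -0.3563,  0.0207]), np.float64(0.9584)]
side_tray ('top', 'scene') [array([ 0.5013, -0.3564,  0.0147]), np.float64(0.959)]
caddy ('top',) [array([0.5092, 0.3354, 0.1658]), np.float64(0.9612)]
caddy ('scene',) [array([0.5073, 0.3386, 0.1467]), np.float64(0.9603)]
caddy ('top', 'scene') [array([0.5087, 0.3369, 0.1588]), np.float64(0.9561)]
caddy corners [[0.6384, 0.3918], [0.6513, 0.3161], [0.4691, 0.2869], [0.4555, 0.3593]]
rack corners [[0.6308, 0.1084], [0.6954, -0.1154], [0.4729, -0.181], [0.4164, 0.0463]]
jar ('top',) [array([0.5717, 0.0319, 0.3   ]), np.float64(0.9062)]
jar ('scene',) [array([0.5704, 0.0343, 0.3   ]), np.float64(0.976)]
jar ('top', 'scene') [array([0.5711, 0.0337, 0.3   ]), np.float64(0.9286)]
spray_can ('top',) [array([ 0.606, -0.083,  0.3  ]), np.float64(0.9494)]
spray_can ('scene',) [array([ 0.604 , -0.0812,  0.3   ]), np.float64(0.9532)]
spray_can ('top', 'scene') [array([ 0.6047, -0.0817,  0.3   ]), np.float64(0.9378)]
glue_bottle ('top',) [array([ 0.512 , -0.0475,  0.3   ]), np.float64(0.9367)]
glue_bottle ('scene',) [array([ 0.5088, -0.0455,  0.3   ]), np.float64(0.919)]
glue_bottle ('top', 'scene') [array([ 0.5111, -0.0472,  0.3   ]), np.float64(0.9131)]
tape ('top',) [array([ 0.5869, -0.0277,  0.2347]), np.float64(0.9026)]
tape ('scene',) [array([ 0.5899, -0.0286,  0.2624]), np.float64(0.8556)]
tape ('top', 'scene') [array([ 0.5869, -0.028 ,  0.2371]), np.float64(0.8743)]
```

```bash
cat > plan.py <<'E'
import sys, numpy as np
from station import status
from scipy.spatial.transform import Rotation as R
# args: "x,y,z,yaw" world waypoints; prints the shift (500mm) and turn (90deg) of each from the previous one
def plan(*W):
    o=status.get_obs(); p=np.array(o["ee_pos"]); r=R.from_euler("xyz",o["eef_rot"])
    print("t",round(o["time_s"],2),"at",p.round(4),np.round(o["eef_rot"],3),"q6",round(o["qpos"][5],2))
    for w in W:
        x,y,z,a=[float(v) for v in w.split(",")]; n=R.from_euler("xyz",[np.pi,0,a])
        s=r.inv().apply(np.array([x,y,z])-p)/.5; t=(r.inv()*n).as_rotvec()/(np.pi/2)
        print(w,"->",s.round(3).tolist(),t.round(3).tolist()); p=np.array([x,y,z]); r=n
plan(*sys.argv[1:])
E
python3 plan.py .35,.2,.22,1.5 .511,-.047,.22,0 .511,-.047,.063,0
```

```text
t 2.6 at [0.1247 0.5357 0.2055] [3.142 0.    2.913] q6 -0.07
.35,.2,.22,1.5 -> [-0.591, -0.552, -0.029] [0.0, 0.0, 0.899]
.511,-.047,.22,0 -> [-0.47, 0.356, 0.0] [0.0, -0.0, 0.955]
.511,-.047,.063,0 -> [0.0, -0.0, 0.314] [0.0, 0.0, 0.0]
```

```bash
r=0; 
python3 -m pendant '[-0.591,-0.552,-0.029,0,0,0.899,1,-0.591,-0.552,-0.029,0,0,0.899,1,-0.591,-0.552,-0.029,0,0,0.899,1,-0.591,-0.552,-0.029,0,0,0.899,1,-0.591,-0.552,-0.029,0,0,0.899,1,-0.591,-0.552,-0.029,0,0,0.899,1,-0.591,-0.552,-0.029,0,0,0.899,1,-0.591,-0.552,-0.029,0,0,0.899,1,-0.591,-0.552,-0.029,0,0,0.899,1,-0.591,-0.552,-0.029,0,0,0.899,1]' 20
python3 -m pendant '[-0.47,0.356,0,0,0,0.955,1,-0.47,0.356,0,0,0,0.955,1,-0.47,0.356,0,0,0,0.955,1,-0.47,0.356,0,0,0,0.955,1,-0.47,0.356,0,0,0,0.955,1,-0.47,0.356,0,0,0,0.955,1,-0.47,0.356,0,0,0,0.955,1,-0.47,0.356,0,0,0,0.955,1,-0.47,0.356,0,0,0,0.955,1,-0.47,0.356,0,0,0,0.955,1,-0.47,0.356,0,0,0,0.955,1,-0.47,0.356,0,0,0,0.955,1]'
python3 plan.py .5113,-.0473,.22,0 .5113,-.0473,.063,0
```

```text
time_s: 3.6
ee_pos: [0.3508, 0.1984, 0.2201]
eef_rot: [3.141, -0.0, 1.491]
force: [0.1, 0.4, -0.1]
grip_width: 0.0942
grip_force: 0.0
time_s: 4.8
ee_pos: [0.511, -0.047, 0.22]
eef_rot: [3.142, -0.0, 0.005]
force: [-0.2, -0.6, 0.1]
grip_width: 0.0943
grip_force: 0.0
t 4.8 at [ 0.511 -0.047  0.22 ] [ 3.142 -0.     0.005] q6 1.4
.5113,-.0473,.22,0 -> [0.001, 0.001, -0.0] [0.0, -0.0, 0.003]
.5113,-.0473,.063,0 -> [0.0, -0.0, 0.314] [0.0, 0.0, 0.0]
```

```bash
python3 -m pendant '[0.001,0.001,0.08,0,0,0,1,0.001,0.001,0.16,0,0,0,1,0.001,0.001,0.24,0,0,0,1,0.001,0.001,0.29,0,0,0,1,0.001,0.001,0.314,0,0,0,1,0.001,0.001,0.314,0,0,0,1]'
python3 -m pendant '[0,0,0,0,0,0,-1,0,0,0,0,0,0,-1,0,0,0,0,0,0,-1,0,0,0,0,0,0,-1,0,0,0,0,0,0,-1,0,0,0,0,0,0,-1,0,0,0,0,0,0,-1,0,0,0,0,0,0,-1]' 25
python3 plan.py .5113,-.0473,.2,0
```

```text
time_s: 5.4
ee_pos: [0.5111, -0.0475, 0.0621]
eef_rot: [-3.141, 0.002, 0.003]
force: [0.3, 0.3, 0.7]
grip_width: 0.0944
grip_force: 0.0
time_s: 6.2
ee_pos: [0.5118, -0.0476, 0.0633]
eef_rot: [3.141, -0.001, 0.001]
force: [-0.1, 1.0, 5.7]
grip_width: 0.0575
grip_force: 25.0
t 6.2 at [ 0.5118 -0.0476  0.0633] [ 3.141e+00 -1.000e-03  1.000e-03] q6 1.41
.5113,-.0473,.2,0 -> [-0.001, -0.001, -0.273] [0.0, -0.0, 0.0]
```

```bash
python3 -m pendant '[0,0,-0.04,0,0,0,-1,0,0,-0.12,0,0,0,-1,0,0,-0.2,0,0,0,-1,0,0,-0.28,0,0,0,-1,0,0,-0.314,0,0,0,-1]'
python3 -m pendant '[-0.02,0.06,0,0,0,0,-1,-0.045,0.14,0,0,0,0,-1,-0.07,0.22,0,0,0,0,-1,-0.096,0.3,0,0,0,0,-1,-0.121,0.38,0,0,0,0,-1,-0.147,0.46,0,0,0,0,-1,-0.172,0.54,0,0,0,0,-1,-0.19,0.595,0,0,0,0,-1,-0.198,0.62,0,0,0,0,-1,-0.198,0.62,0,0,0,0,-1]'
python3 -m pendant '[0,0,0.06,0,0,0,-1,0,0,0.13,0,0,0,-1,0,0,0.2,0,0,0,-1,0,0,0.26,0,0,0,-1,0,0,0.29,0,0,0,-1,0,0,0.3,0,0,0,-1]'
python3 plan.py .413,-.3577,.06,0
```

```text
time_s: 6.7
ee_pos: [0.5122, -0.0477, 0.2233]
eef_rot: [3.141, -0.004, 0.001]
force: [0.3, -0.8, -3.2]
grip_width: 0.0575
grip_force: 25.0
time_s: 7.7
ee_pos: [0.4121, -0.3584, 0.2193]
eef_rot: [-3.141, 0.001, -0.001]
force: [0.5, 1.1, -2.9]
grip_width: 0.0573
grip_force: 25.0
time_s: 8.3
ee_pos: [0.4127, -0.3557, 0.0682]
eef_rot: [-3.139, 0.002, 0.002]
force: [0.4, -0.7, -2.2]
grip_width: 0.0574
grip_force: 25.0
t 8.3 at [ 0.4127 -0.3557  0.0682] [-3.139e+00  2.000e-03  2.000e-03] q6 0.79
.413,-.3577,.06,0 -> [0.001, 0.004, 0.016] [-0.001, 0.001, 0.001]
```

```bash
python3 -m pendant '[0,0.002,0.008,0,0,0,-1,0,0.002,0.014,0,0,0,-1,0,0.002,0.018,0,0,0,-1,0,0.002,0.018,0,0,0,-1,0,0.002,0.018,0,0,0,-1]'
```

```text
time_s: 8.8
ee_pos: [0.4128, -0.3588, 0.0614]
eef_rot: [3.141, -0.0, 0.0]
force: [0.6, -0.9, -2.6]
grip_width: 0.0572
grip_force: 25.0
```

```bash
python3 -m pendant '[0,0,0.004,0,0,0,-1,0,0,0.005,0,0,0,-1,0,0,0.005,0,0,0,-1]'
python3 -m pendant '[0,0,0,0,0,0,1,0,0,0,0,0,0,1,0,0,0,0,0,0,1,0,0,0,0,0,0,1,0,0,-0.03,0,0,0,1,0,0,-0.1,0,0,0,1,0,0,-0.2,0,0,0,1,0,0,-0.28,0,0,0,1,0,0,-0.32,0,0,0,1,0,0,-0.32,0,0,0,1]'
python3 plan.py .5712,.0332,.22,1.45 .5712,.0332,.059,1.45
```

```text
time_s: 9.1
ee_pos: [0.4129, -0.3588, 0.0592]
eef_rot: [3.141, -0.001, 0.0]
force: [-1.7, 2.3, 6.0]
grip_width: 0.0571
grip_force: 25.0
time_s: 10.1
ee_pos: [0.4134, -0.3594, 0.2215]
eef_rot: [3.138, -0.004, 0.001]
force: [0.1, -0.1, -0.4]
grip_width: 0.0939
grip_force: 0.0
t 10.1 at [ 0.4134 -0.3594  0.2215] [ 3.138e+00 -4.000e-03  1.000e-03] q6 0.79
.5712,.0332,.22,1.45 -> [0.316, -0.785, 0.001] [0.004, -0.0, -0.923]
.5712,.0332,.059,1.45 -> [0.0, -0.0, 0.322] [0.0, 0.0, 0.0]
```

```bash
python3 -m pendant '[0.316,-0.785,0.002,0,0,-0.923,1,0.316,-0.785,0.002,0,0,-0.923,1,0.316,-0.785,0.002,0,0,-0.923,1,0.316,-0.785,0.002,0,0,-0.923,1,0.316,-0.785,0.002,0,0,-0.923,1,0.316,-0.785,0.002,0,0,-0.923,1,0.316,-0.785,0.002,0,0,-0.923,1,0.316,-0.785,0.002,0,0,-0.923,1,0.316,-0.785,0.002,0,0,-0.923,1,0.316,-0.785,0.002,0,0,-0.923,1,0.316,-0.785,0.002,0,0,-0.923,1,0.316,-0.785,0.002,0,0,-0.923,1]'
python3 plan.py .5712,.0332,.22,1.45 .5712,.0332,.059,1.45
python3 - <<'E'
from look import *
for n in("top","wrist"):
    p=vision.camera(n); cv2.imwrite(f"pics/{n}1.png",p["pixels"][:,:,::-1])
    if n=="top":
        for t,z,g in(("glue_bottle",.004,(.413,-.358,0)),):
            print(t,fit(t,[(p,silhouettes(t,p)[0]["region"])],g,z,False))
E
```

```text
time_s: 11.3
ee_pos: [0.5702, 0.0337, 0.2164]
eef_rot: [-3.14, 0.0, 1.447]
force: [0.3, -0.2, -0.3]
grip_width: 0.0939
grip_force: 0.0
t 11.3 at [0.5702 0.0337 0.2164] [-3.14   0.     1.447] q6 0.12
.5712,.0332,.22,1.45 -> [-0.001, 0.002, -0.007] [-0.001, 0.0, -0.002]
.5712,.0332,.059,1.45 -> [0.0, -0.0, 0.322] [0.0, 0.0, 0.0]
glue_bottle (array([ 0.41440071, -0.35934241,  0.        ]), np.float64(0.9607921584316863))
```

View pics/wrist1.png

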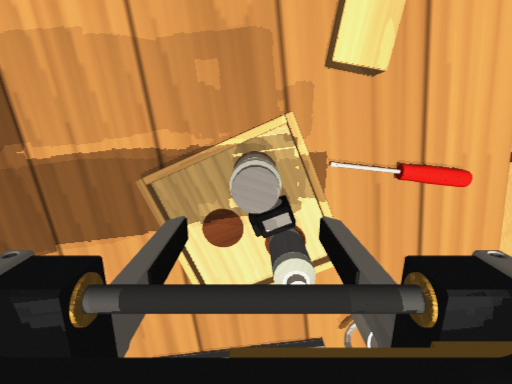

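The wrist view shows the jar (256,187) centred between the fingers, with the tape next to it (272,217) and the bottle's spot empty (222,228). The bottle is standing in the side tray.

```bash
python3 -m pendant '[0,0,0.08,0,0,0,1,0,0,0.16,0,0,0,1,0,0,0.24,0,0,0,1,0,0,0.3,0,0,0,1,0,0,0.32,0,0,0,1,0,0,0.32,0,0,0,1]'
python3 -m pendant '[0,0,0,0,0,0,-1,0,0,0,0,0,0,-1,0,0,0,0,0,0,-1,0,0,0,0,0,0,-1,0,0,0,0,0,0,-1,0,0,0,0,0,0,-1,0,0,0,0,0,0,-1]' 30
python3 -m pendant '[0,0,-0.03,0,0,0,-1,0,0,-0.1,0,0,0,-1,0,0,-0.18,0,0,0,-1,0,0,-0.26,0,0,0,-1,0,0,-0.32,0,0,0,-1,0,0,-0.34,0,0,0,-1]'
python3 plan.py .501,-.3563,.23,0 .501,-.3563,.065,0
```

```text
time_s: 12.05
ee_pos: [0.5701, 0.0337, 0.0568]
eef_rot: [-3.14, 0.0, 1.449]
force: [0.1, 0.0, -0.8]
grip_width: 0.0942
grip_force: 0.0
time_s: 12.75
ee_pos: [0.5711, 0.034, 0.0582]
eef_rot: [3.14, -0.0, 1.45]
force: [1.3, -0.5, 6.3]
grip_width: 0.0613
grip_force: 30.0
time_s: 13.35
ee_pos: [0.571, 0.034, 0.2311]
eef_rot: [3.137, -0.0, 1.45]
force: [0.7, -0.1, -4.2]
grip_width: 0.0612
grip_force: 30.0
t 13.35 at [0.571  0.034  0.2311] [ 3.137 -0.     1.45 ] q6 0.12
.501,-.3563,.23,0 -> [-0.792, -0.045, 0.002] [0.002, -0.002, 0.923]
.501,-.3563,.065,0 -> [0.0, -0.0, 0.33] [0.0, 0.0, 0.0]
```

```bash
python3 -m pendant '[-0.04,-0.002,0,0,0,0.04,-1,-0.11,-0.006,0,0,0,0.13,-1,-0.2,-0.011,0,0,0,0.22,-1,-0.29,-0.016,0,0,0,0.31,-1,-0.38,-0.021,0,0,0,0.4,-1,-0.47,-0.026,0,0,0,0.49,-1,-0.56,-0.031,0,0,0,0.58,-1,-0.65,-0.036,0,0,0,0.67,-1,-0.73,-0.041,0,0,0,0.76,-1,-0.78,-0.044,0,0,0,0.85,-1,-0.792,-0.045,0,0,0,0.923,-1,-0.792,-0.045,0,0,0,0.923,-1]'
python3 -m pendant '[0,0,0.05,0,0,0,-1,0,0,0.12,0,0,0,-1,0,0,0.2,0,0,0,-1,0,0,0.27,0,0,0,-1,0,0,0.32,0,0,0,-1,0,0,0.334,0,0,0,-1,0,0,0.334,0,0,0,-1]'
python3 plan.py .501,-.3563,.0547,0
```

```text
time_s: 14.55
ee_pos: [0.4997, -0.3571, 0.2258]
eef_rot: [-3.14, 0.002, -0.003]
force: [0.3, -0.2, -2.9]
grip_width: 0.0617
grip_force: 30.0
time_s: 15.25
ee_pos: [0.5004, -0.3556, 0.0598]
eef_rot: [-3.14, 0.002, 0.003]
force: [0.4, -1.0, -4.4]
grip_width: 0.0619
grip_force: 30.0
t 15.25 at [ 0.5004 -0.3556  0.0598] [-3.14e+00  2.00e-03  3.00e-03] q6 0.89
.501,-.3563,.0547,0 -> [0.001, 0.001, 0.01] [-0.001, 0.001, 0.002]
```

```bash
python3 -m pendant '[0,0,0.004,0,0,0,-1,0,0,0.008,0,0,0,-1,0,0,0.011,0,0,0,-1,0,0,0.011,0,0,0,-1]'
```

```text
time_s: 15.65
ee_pos: [0.5007, -0.3566, 0.0553]
eef_rot: [3.141, -0.0, 0.001]
force: [-0.1, 1.1, -4.2]
grip_width: 0.0613
grip_force: 30.0
```

```bash
python3 -m pendant '[0,0,0.002,0,0,0,-1,0,0,0.003,0,0,0,-1,0,0,0.003,0,0,0,-1]'
python3 -m pendant '[0,0,0,0,0,0,1,0,0,0,0,0,0,1,0,0,0,0,0,0,1,0,0,0,0,0,0,1,0,0,-0.03,0,0,0,1,0,0,-0.1,0,0,0,1,0,0,-0.2,0,0,0,1,0,0,-0.28,0,0,0,1,0,0,-0.34,0,0,0,1,0,0,-0.34,0,0,0,1]'
python3 plan.py .605,-.082,.22,1.45 .605,-.082,.061,1.45
```

```text
time_s: 15.95
ee_pos: [0.5008, -0.3566, 0.0542]
eef_rot: [3.141, -0.001, 0.001]
force: [-2.6, 2.8, 5.2]
grip_width: 0.0616
grip_force: 30.0
time_s: 16.95
ee_pos: [0.5017, -0.3573, 0.2296]
eef_rot: [3.136, -0.007, 0.001]
force: [0.6, 0.8, 0.2]
grip_width: 0.0939
grip_force: 0.0
t 16.95 at [ 0.5017 -0.3573  0.2296] [ 3.136e+00 -7.000e-03  1.000e-03] q6 0.89
.605,-.082,.22,1.45 -> [0.207, -0.551, 0.018] [0.006, -0.001, -0.923]
.605,-.082,.061,1.45 -> [0.0, -0.0, 0.318] [0.0, 0.0, 0.0]
```

```bash
python3 -m pendant '[0.208,-0.55,0.007,0,0,-0.923,1,0.208,-0.55,0.007,0,0,-0.923,1,0.208,-0.55,0.007,0,0,-0.923,1,0.208,-0.55,0.007,0,0,-0.923,1,0.208,-0.55,0.007,0,0,-0.923,1,0.208,-0.55,0.007,0,0,-0.923,1,0.208,-0.55,0.007,0,0,-0.923,1,0.208,-0.55,0.007,0,0,-0.923,1,0.208,-0.55,0.007,0,0,-0.923,1,0.208,-0.55,0.007,0,0,-0.923,1,0.208,-0.55,0.007,0,0,-0.923,1,0.208,-0.55,0.007,0,0,-0.923,1]'
python3 -m pendant '[0,0,0.08,0,0,0,1,0,0,0.16,0,0,0,1,0,0,0.24,0,0,0,1,0,0,0.3,0,0,0,1,0,0,0.318,0,0,0,1,0,0,0.318,0,0,0,1]'
python3 -m pendant '[0,0,0,0,0,0,-1,0,0,0,0,0,0,-1,0,0,0,0,0,0,-1,0,0,0,0,0,0,-1,0,0,0,0,0,0,-1,0,0,0,0,0,0,-1,0,0,0,0,0,0,-1,0,0,0,0,0,0,-1]' 25
python3 plan.py .605,-.082,.23,1.45 .589,-.355,.23,0 
```

```text
time_s: 18.15
ee_pos: [0.6043, -0.0814, 0.2199]
eef_rot: [-3.141, 0.0, 1.447]
force: [0.1, -0.2, 0.4]
grip_width: 0.0938
grip_force: 0.0
time_s: 18.75
ee_pos: [0.6041, -0.0814, 0.0604]
eef_rot: [-3.14, -0.0, 1.449]
force: [-0.2, 0.7, 0.4]
grip_width: 0.0942
grip_force: 0.0
time_s: 19.55
ee_pos: [0.6046, -0.0815, 0.0612]
eef_rot: [3.141, 0.0, 1.45]
force: [1.1, 0.1, 3.3]
grip_width: 0.0507
grip_force: 25.0
t 19.55 at [ 0.6046 -0.0815  0.0612] [3.141 0.    1.45 ] q6 -0.07
.605,-.082,.23,1.45 -> [-0.001, 0.001, -0.338] [0.0, 0.0, 0.0]
.589,-.355,.23,0 -> [-0.546, 0.034, 0.0] [0.0, -0.0, 0.923]
```

```bash
python3 -m pendant '[0,0,-0.03,0,0,0,-1,0,0,-0.1,0,0,0,-1,0,0,-0.18,0,0,0,-1,0,0,-0.26,0,0,0,-1,0,0,-0.32,0,0,0,-1,0,0,-0.338,0,0,0,-1]'
python3 -m pendant '[-0.04,0.002,0,0,0,0.06,-1,-0.09,0.006,0,0,0,0.15,-1,-0.15,0.009,0,0,0,0.24,-1,-0.21,0.013,0,0,0,0.33,-1,-0.27,0.017,0,0,0,0.42,-1,-0.33,0.02,0,0,0,0.51,-1,-0.39,0.024,0,0,0,0.6,-1,-0.45,0.028,0,0,0,0.69,-1,-0.5,0.031,0,0,0,0.78,-1,-0.53,0.033,0,0,0,0.86,-1,-0.546,0.034,0,0,0,0.923,-1,-0.546,0.034,0,0,0,0.923,-1]'
python3 -m pendant '[0,0,0.05,0,0,0,-1,0,0,0.12,0,0,0,-1,0,0,0.2,0,0,0,-1,0,0,0.27,0,0,0,-1,0,0,0.32,0,0,0,-1,0,0,0.336,0,0,0,-1,0,0,0.336,0,0,0,-1]'
python3 -m pendant '[0,0,0.003,0,0,0,-1,0,0,0.005,0,0,0,-1,0,0,0.005,0,0,0,-1]'
```

```text
time_s: 20.15
ee_pos: [0.6051, -0.0815, 0.2341]
eef_rot: [3.137, 0.0, 1.45]
force: [-0.3, 0.1, -2.9]
grip_width: 0.0512
grip_force: 25.0
time_s: 21.35
ee_pos: [0.5878, -0.3552, 0.2282]
eef_rot: [-3.14, 0.002, -0.002]
force: [-0.1, 0.4, -3.0]
grip_width: 0.0512
grip_force: 25.0
time_s: 22.05
ee_pos: [0.5882, -0.3537, 0.0609]
eef_rot: [-3.14, 0.002, 0.003]
force: [1.2, 1.0, -1.1]
grip_width: 0.0516
grip_force: 25.0
time_s: 22.35
ee_pos: [0.5889, -0.3547, 0.0605]
eef_rot: [3.141, -0.001, 0.001]
force: [0.5, 0.6, -1.7]
grip_width: 0.0515
grip_force: 25.0
```

```bash
python3 -m pendant '[0,0,0.003,0,0,0,-1,0,0,0.006,0,0,0,-1,0,0,0.0065,0,0,0,-1,0,0,0.0065,0,0,0,-1]'
python3 -m pendant '[0,0,0,0,0,0,1,0,0,0,0,0,0,1,0,0,0,0,0,0,1,0,0,0,0,0,0,1,0,0,-0.03,0,0,0,1,0,0,-0.1,0,0,0,1,0,0,-0.2,0,0,0,1,0,0,-0.28,0,0,0,1,0,0,-0.33,0,0,0,1,0,0,-0.33,0,0,0,1]'
python3 plan.py .5873,-.028,.22,.25
```

```text
time_s: 22.75
ee_pos: [0.5887, -0.3548, 0.0572]
eef_rot: [3.141, -0.001, 0.001]
force: [-1.8, 1.4, 5.8]
grip_width: 0.0514
grip_force: 25.0
time_s: 23.75
ee_pos: [0.5895, -0.3551, 0.2272]
eef_rot: [3.137, -0.007, 0.001]
force: [0.1, -0.5, 0.7]
grip_width: 0.0939
grip_force: 0.0
t 23.75 at [ 0.5895 -0.3551  0.2272] [ 3.137e+00 -7.000e-03  1.000e-03] q6 0.97
.5873,-.028,.22,.25 -> [-0.004, -0.654, 0.011] [0.003, -0.004, -0.159]
```

```bash
python3 -m pendant '[-0.003,-0.654,0.003,0,0,-0.159,1,-0.003,-0.654,0.003,0,0,-0.159,1,-0.003,-0.654,0.003,0,0,-0.159,1,-0.003,-0.654,0.003,0,0,-0.159,1,-0.003,-0.654,0.003,0,0,-0.159,1,-0.003,-0.654,0.003,0,0,-0.159,1,-0.003,-0.654,0.003,0,0,-0.159,1,-0.003,-0.654,0.003,0,0,-0.159,1,-0.003,-0.654,0.003,0,0,-0.159,1,-0.003,-0.654,0.003,0,0,-0.159,1]'
python3 - <<'E'
from look import *
P={n:vision.camera(n) for n in("top","wrist","scene")}
for n,p in P.items(): cv2.imwrite(f"pics/{n}2.png",p["pixels"][:,:,::-1])
def R(t,n): 
    s=silhouettes(t,P[n]); return [(P[n],s[0]["region"])] if s else []
for n in P:
    o=R("tape",n)
    if o: print(n,o[0][1].sum(),fit("tape",o,(.5873,-.028,.25),.008))
print(fit("tape",R("tape","wrist")+R("tape","scene"),(.5873,-.028,.25),.008))
E
python3 plan.py
```

```text
time_s: 24.75
ee_pos: [0.5868, -0.0285, 0.2195]
eef_rot: [3.142, 0.0, 0.249]
force: [-0.4, -0.2, -0.4]
grip_width: 0.0941
grip_force: 0.0
top 113 (array([ 0.5793462 , -0.03026435, -0.01090343]), np.float64(0.4055842812823165))
wrist 1149 (array([ 0.59108865, -0.02773839,  0.24302456]), np.float64(0.8789223161883636))
scene 418 (array([ 0.58841233, -0.02739509,  0.21194513]), np.float64(0.8670815183571873))
(array([ 0.58957656, -0.02793899,  0.23496781]), np.float64(0.8684044841255311))
t 25.15 at [ 0.5869 -0.0278  0.2197] [-3.142  0.     0.25 ] q6 1.21
```

View pics/wrist2.png

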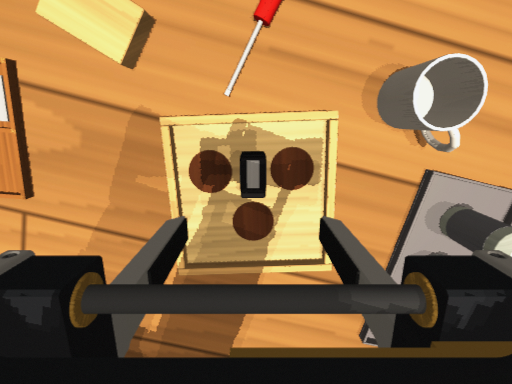

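View pics/scene2.png

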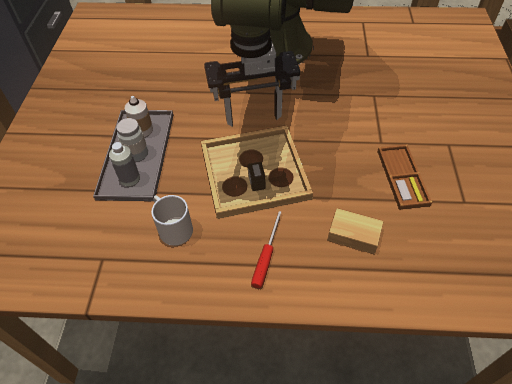

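The three containers stand in the side tray, seen in the scene view around (127,150). The rack holds only the tape, at wrist (253,175), centred and aligned with the jaws.

```bash
python3 -m pendant '[0.003,0,0.08,0,0,0.005,1,0.003,0,0.16,0,0,0.005,1,0.003,0,0.24,0,0,0.005,1,0.003,0,0.32,0,0,0.005,1,0.003,0,0.375,0,0,0.005,1,0.003,0,0.395,0,0,0.005,1,0.003,0,0.395,0,0,0.005,1]'
python3 -m pendant '[0,0,0,0,0,0,-1,0,0,0,0,0,0,-1,0,0,0,0,0,0,-1,0,0,0,0,0,0,-1,0,0,0,0,0,0,-1,0,0,0,0,0,0,-1,0,0,0,0,0,0,-1,0,0,0,0,0,0,-1,0,0,0,0,0,0,-1,0,0,0,0,0,0,-1]' 25
python3 -m pendant '[0,0,-0.03,0,0,0,-1,0,0,-0.09,0,0,0,-1,0,0,-0.16,0,0,0,-1,0,0,-0.2,0,0,0,-1,0,0,-0.22,0,0,0,-1,0,0,-0.22,0,0,0,-1,0,0,-0.22,0,0,0,-1]'
python3 plan.py .5085,.337,.13,.157 .5085,.337,.03,.157
python3 - <<'E'
from look import *
P={n:vision.camera(n) for n in("top","scene","wrist")}
cv2.imwrite("pics/wrist3.png",P["wrist"]["pixels"][:,:,::-1])
c=P["top"]["pixels"][180:290,100:180,::-1]; cv2.imwrite("pics/cad.png",cv2.resize(c,None,fx=6,fy=5,interpolation=cv2.INTER_CUBIC))
E
```

```text
time_s: 25.85
ee_pos: [0.5879, -0.0271, 0.0215]
eef_rot: [-3.141, 0.002, 0.242]
force: [0.9, -0.1, 0.8]
grip_width: 0.0941
grip_force: 0.0
time_s: 26.85
ee_pos: [0.5883, -0.0271, 0.0222]
eef_rot: [3.142, 0.0, 0.242]
force: [0.3, 0.5, 0.2]
grip_width: 0.034
grip_force: 25.0
time_s: 27.55
ee_pos: [0.5878, -0.027, 0.1313]
eef_rot: [-3.141, 0.001, 0.242]
force: [-0.7, -0.2, -3.4]
grip_width: 0.0339
grip_force: 25.0
t 27.55 at [ 0.5878 -0.027   0.1313] [-3.141e+00  1.000e-03  2.420e-01] q6 1.22
.5085,.337,.13,.157 -> [0.021, -0.745, 0.003] [-0.0, 0.001, 0.054]
.5085,.337,.03,.157 -> [0.0, -0.0, 0.2] [0.0, 0.0, 0.0]
```

View pics/cad.png

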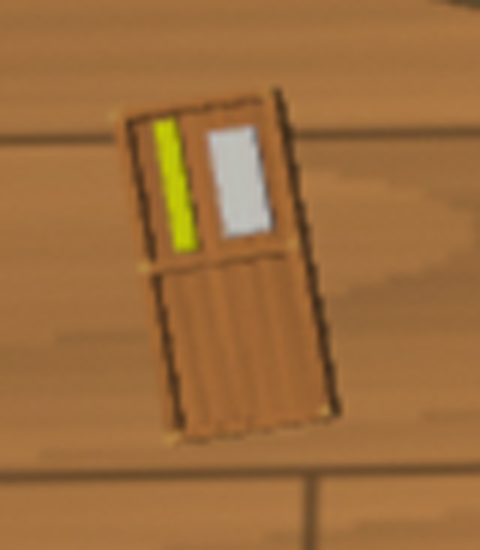

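```bash
python3 - <<'E'
from look import *
p=vision.camera("top")
q=[ray(p,(u/6+100-.4,v/5+180-.4),.016) for u,v in [(173,438),(326,411),(147,267),(292,243)]]
print(np.round(q,4).tolist(),np.mean(q,0).round(4)); d=q[2]-q[0];e=q[3]-q[1];f=q[0]-q[1]; print(np.arctan2(d[1],d[0]),np.arctan2(e[1],e[0]),np.linalg.norm(d),np.linalg.norm(e),np.arctan2(-f[0],f[1]),np.linalg.norm(f))
E
```

```text
[[0.4571, 0.363], [0.4705, 0.292], [0.5529, 0.3781], [0.5651, 0.3099]] [0.5114 0.3358]
0.1560308517164361 0.18711440332279744 0.0970226582682386 0.0962551792818165 0.1865558937574367 0.0723304279889339
```

```bash
python3 -m pendant '[0.001,-0.04,0,0,0,0.003,-1,0.003,-0.1,0,0,0,0.007,-1,0.005,-0.18,0,0,0,0.013,-1,0.007,-0.26,0,0,0,0.02,-1,0.01,-0.34,0,0,0,0.026,-1,0.012,-0.42,0,0,0,0.032,-1,0.014,-0.5,0,0,0,0.038,-1,0.016,-0.58,0,0,0,0.044,-1,0.018,-0.66,0,0,0,0.05,-1,0.02,-0.71,0,0,0,0.053,-1,0.021,-0.745,0,0,0,0.054,-1,0.021,-0.745,0,0,0,0.054,-1]'
python3 - <<'E'
from look import *
p=vision.camera("wrist"); cv2.imwrite("pics/wrist4.png",p["pixels"][:,:,::-1])
E
```

```text
time_s: 28.95
ee_pos: [0.5084, 0.3384, 0.1316]
eef_rot: [3.141, 0.001, 0.16]
force: [-0.6, -0.2, -2.6]
grip_width: 0.034
grip_force: 25.0
```

View pics/wrist4.png

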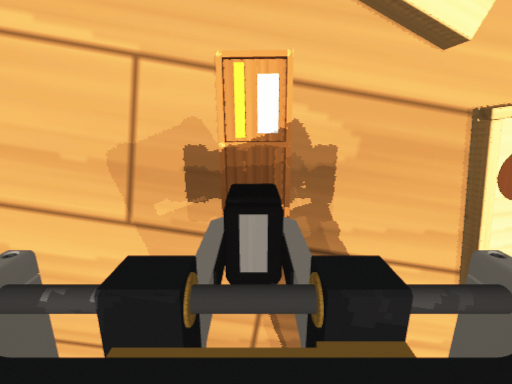

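The wrist view shows the caddy parallel to the jaws: far corners at (218,53) and (290,53), divider ends at (219,143) and (289,143). I'll compute its centre from those.

```bash
python3 - <<'E'
from look import *
p=vision.camera("wrist")
a=[ray(p,u,.016) for u in [(219.5,54),(289,54),(220.5,143),(287.5,143)]]
print(np.round(a,4).tolist()); m=(a[0]+a[1])/2; n=(a[2]+a[3])/2; d=(m-n)/np.linalg.norm(m-n)
print("yaw",np.arctan2(d[1],d[0]),np.linalg.norm(m-n),np.linalg.norm(a[0]-a[1]),"centre",n-d*.048, m-d*.138)
E
python3 plan.py .510,.336,.13,.163
```

```text
[[0.64, 0.3921], [0.651, 0.3236], [0.5531, 0.3799], [0.5646, 0.3083]]
yaw 0.15724276617128097 0.08772501118347417 0.06937777598732679 centre [0.51147604 0.33659159] [0.50922911 0.33623534]
t 29.05 at [0.5092 0.3364 0.1318] [3.141e+00 1.000e-03 1.580e-01] q6 1.94
.510,.336,.13,.163 -> [0.002, 0.001, 0.004] [0.0, 0.0, -0.003]
```

```bash
python3 -m pendant '[0.001,0,0.05,0,0,-0.002,-1,0.002,0,0.11,0,0,-0.002,-1,0.002,0,0.16,0,0,-0.002,-1,0.002,0,0.19,0,0,-0.002,-1,0.002,0,0.205,0,0,-0.002,-1,0.002,0,0.21,0,0,-0.002,-1,0.002,0,0.21,0,0,-0.002,-1]'
python3 -m pendant '[0,0,0.004,0,0,0,-1,0,0,0.007,0,0,0,-1,0,0,0.009,0,0,0,-1,0,0,0.009,0,0,0,-1]'
```

```text
time_s: 29.75
ee_pos: [0.5105, 0.3371, 0.0279]
eef_rot: [-3.141, -0.001, 0.16]
force: [-0.9, -0.2, -3.2]
grip_width: 0.0338
grip_force: 25.0
time_s: 30.15
ee_pos: [0.51, 0.3372, 0.0227]
eef_rot: [-3.142, -0.0, 0.161]
force: [-0.6, -0.7, -2.7]
grip_width: 0.0339
grip_force: 25.0
```

```bash
python3 -m pendant '[0,0,0.003,0,0,0,-1,0,0,0.005,0,0,0,-1,0,0,0.005,0,0,0,-1,0,0,0.005,0,0,0,-1]'
```

```text
time_s: 30.55
ee_pos: [0.5101, 0.3372, 0.0202]
eef_rot: [-3.142, -0.0, 0.161]
force: [-0.7, 0.6, -1.6]
grip_width: 0.0334
grip_force: 25.0
```

```bash
python3 -m pendant '[0,0,0.0008,0,0,0,-1,0,0,0.0008,0,0,0,-1,0,0,0.0008,0,0,0,0.2,0,0,0,0,0,0,0.2,0,0,0,0,0,0,0.2,0,0,0,0,0,0,0.2,0,0,0,0,0,0,0.2,0,0,-0.02,0,0,0,0.2,0,0,-0.08,0,0,0,0.2,0,0,-0.16,0,0,0,0.2,0,0,-0.24,0,0,0,0.6,0,0,-0.3,0,0,0,1]'
python3 -m pendant '[0,0,-0.08,0,0,0,1,0,0,-0.1,0,0,0,1]'
python3 plan.py .589,-.355,.22,0
python3 - <<'E'
from look import *
P={n:vision.camera(n) for n in("wrist","scene")}
cv2.imwrite("pics/w5.png",P["wrist"]["pixels"][:,:,::-1])
for t,g,z in(("tape",(.51,.337,.16),.006),("spray_can",(.589,-.355,0),.004),("jar",(.501,-.3565,0),.004),("glue_bottle",(.4135,-.359,0),.004)):
    s=silhouettes(t,P["scene"])
    if s: print(t,s[0]["score"],fit(t,[(P["scene"],s[0]["region"])],g,z,t=="tape"))
E
```

```text
time_s: 31.75
ee_pos: [0.5103, 0.3374, 0.1738]
eef_rot: [-3.141, -0.003, 0.161]
force: [0.3, 0.4, 0.1]
grip_width: 0.0688
grip_force: 0.0
time_s: 31.95
ee_pos: [0.511, 0.3377, 0.2257]
eef_rot: [-3.139, -0.007, 0.161]
force: [0.3, 0.2, 0.3]
grip_width: 0.0849
grip_force: 0.0
t 31.95 at [0.511  0.3377 0.2257] [-3.139 -0.007  0.161] q6 1.93
.589,-.355,.22,0 -> [-0.068, 1.393, 0.008] [-0.002, -0.004, 0.102]
tape 0.67 (array([0.62019531, 0.34841682, 0.58855589]), np.float64(0.3483995885520663))
spray_can 0.98 (array([ 0.58630946, -0.35499749,  0.        ]), np.float64(0.9605639422757198))
jar 0.61 (array([ 0.49760755, -0.35432675,  0.        ]), np.float64(0.8899453292132161))
glue_bottle 0.87 (array([ 0.40992285, -0.35766253,  0.        ]), np.float64(0.8614570128998583))
```

View pics/w5.png

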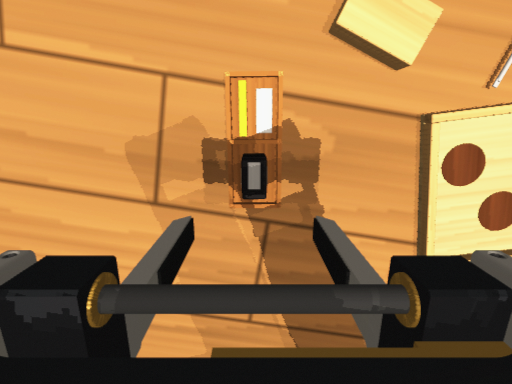

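The tape sits inside the empty compartment (254,176), lengthwise. Now I'll put the can back.

```bash
python3 -m pendant '[-0.034,0.7,0,0,0,0.102,1,-0.034,0.7,0,0,0,0.102,1,-0.034,0.7,0,0,0,0.102,1,-0.034,0.7,0,0,0,0.102,1,-0.034,0.7,0,0,0,0.102,1,-0.034,0.7,0,0,0,0.102,1,-0.034,0.7,0,0,0,0.102,1,-0.034,0.7,0,0,0,0.102,1,-0.034,0.7,0,0,0,0.102,1,-0.034,0.7,0,0,0,0.102,1]'
python3 plan.py .589,-.355,.22,0
```

```text
time_s: 33.25
ee_pos: [0.5491, -0.0101, 0.2195]
eef_rot: [-3.141, 0.001, 0.001]
force: [0.6, 0.2, -0.9]
grip_width: 0.0943
grip_force: 0.0
t 33.25 at [ 0.5491 -0.0101  0.2195] [-3.141e+00  1.000e-03  1.000e-03] q6 1.48
.589,-.355,.22,0 -> [0.079, 0.69, -0.001] [-0.0, 0.001, 0.001]
```

```bash
python3 -m pendant '[0.079,0.69,0,0,0,0,1,0.079,0.69,0,0,0,0,1,0.079,0.69,0,0,0,0,1,0.079,0.69,0,0,0,0,1,0.079,0.69,0,0,0,0,1,0.079,0.69,0,0,0,0,1,0.079,0.69,0,0,0,0,1,0.079,0.69,0,0,0,0,1,0.079,0.69,0,0,0,0,1,0.079,0.69,0,0,0,0,1]'
python3 -m pendant '[0,0,0.08,0,0,0,1,0,0,0.16,0,0,0,1,0,0,0.24,0,0,0,1,0,0,0.3,0,0,0,1,0,0,0.324,0,0,0,1,0,0,0.324,0,0,0,1]'
python3 -m pendant '[0,0,0,0,0,0,-1,0,0,0,0,0,0,-1,0,0,0,0,0,0,-1,0,0,0,0,0,0,-1,0,0,0,0,0,0,-1,0,0,0,0,0,0,-1,0,0,0,0,0,0,-1,0,0,0,0,0,0,-1]' 25
python3 plan.py .589,-.355,.23,0 .605,-.082,.23,.0 .605,-.082,.064,0
```

```text
time_s: 34.25
ee_pos: [0.5897, -0.354, 0.2202]
eef_rot: [-3.141, 0.0, 0.003]
force: [0.7, -0.3, 0.3]
grip_width: 0.0938
grip_force: 0.0
time_s: 34.85
ee_pos: [0.589, -0.3545, 0.0575]
eef_rot: [-3.141, 0.001, 0.002]
force: [0.1, 0.0, 0.1]
grip_width: 0.0935
grip_force: 0.0
time_s: 35.65
ee_pos: [0.5891, -0.356, 0.0584]
eef_rot: [3.141, -0.0, 0.001]
force: [-0.1, 1.7, 1.9]
grip_width: 0.051
grip_force: 25.0
t 35.65 at [ 0.5891 -0.356   0.0584] [ 3.141e+00 -0.000e+00  1.000e-03] q6 0.97
.589,-.355,.23,0 -> [-0.0, -0.002, -0.343] [0.0, -0.0, 0.0]
.605,-.082,.23,.0 -> [0.032, -0.546, -0.0] [0.0, 0.0, 0.0]
.605,-.082,.064,0 -> [0.0, -0.0, 0.332] [0.0, 0.0, 0.0]
```

```bash
python3 -m pendant '[0,0,-0.03,0,0,0,-1,0,0,-0.1,0,0,0,-1,0,0,-0.18,0,0,0,-1,0,0,-0.26,0,0,0,-1,0,0,-0.32,0,0,0,-1,0,0,-0.343,0,0,0,-1]'
python3 -m pendant '[0.002,-0.04,0,0,0,0,-1,0.006,-0.1,0,0,0,0,-1,0.01,-0.18,0,0,0,0,-1,0.015,-0.26,0,0,0,0,-1,0.02,-0.34,0,0,0,0,-1,0.025,-0.42,0,0,0,0,-1,0.029,-0.49,0,0,0,0,-1,0.031,-0.53,0,0,0,0,-1,0.032,-0.547,0,0,0,0,-1,0.032,-0.547,0,0,0,0,-1]'
python3 -m pendant '[0,0,0.05,0,0,0,-1,0,0,0.12,0,0,0,-1,0,0,0.2,0,0,0,-1,0,0,0.27,0,0,0,-1,0,0,0.31,0,0,0,-1,0,0,0.325,0,0,0,-1,0,0,0.325,0,0,0,-1,0,0,0.325,0,0,0,-1]'
python3 plan.py .605,-.082,.063,0
```

```text
time_s: 36.25
ee_pos: [0.5895, -0.3564, 0.2341]
eef_rot: [3.139, -0.004, 0.001]
force: [-0.1, -0.0, -1.7]
grip_width: 0.0512
grip_force: 25.0
time_s: 37.25
ee_pos: [0.6047, -0.082, 0.2292]
eef_rot: [-3.141, 0.001, 0.002]
force: [-0.1, -0.6, -2.2]
grip_width: 0.0512
grip_force: 25.0
time_s: 38.05
ee_pos: [0.6054, -0.0832, 0.0684]
eef_rot: [3.141, -0.002, -0.0]
force: [0.1, 0.4, -2.1]
grip_width: 0.0515
grip_force: 25.0
t 38.05 at [ 0.6054 -0.0832  0.0684] [ 3.141e+00 -2.000e-03 -0.000e+00] q6 1.37
.605,-.082,.063,0 -> [-0.001, -0.002, 0.011] [0.0, -0.001, -0.0]
```

```bash
python3 -m pendant '[0,-0.001,0.005,0,0,0,-1,0,-0.001,0.009,0,0,0,-1,0,-0.001,0.011,0,0,0,-1,0,-0.001,0.011,0,0,0,-1,0,-0.001,0.011,0,0,0,-1]'
```

```text
time_s: 38.55
ee_pos: [0.6052, -0.082, 0.0623]
eef_rot: [3.141, -0.001, 0.001]
force: [-0.7, 0.3, 3.3]
grip_width: 0.0511
grip_force: 25.0
```

```bash
python3 -m pendant '[0,0,0,0,0,0,1,0,0,0,0,0,0,1,0,0,0,0,0,0,1,0,0,0,0,0,0,1,0,0,-0.03,0,0,0,1,0,0,-0.1,0,0,0,1,0,0,-0.2,0,0,0,1,0,0,-0.28,0,0,0,1,0,0,-0.32,0,0,0,1,0,0,-0.32,0,0,0,1]'
python3 -m pendant '[-0.209,0.549,0,0,0,0,1,-0.209,0.549,0,0,0,0,1,-0.209,0.549,0,0,0,0,1,-0.209,0.549,0,0,0,0,1,-0.209,0.549,0,0,0,0,1,-0.209,0.549,0,0,0,0,1,-0.209,0.549,0,0,0,0,1,-0.209,0.549,0,0,0,0,1,-0.209,0.549,0,0,0,0,1,-0.209,0.549,0,0,0,0,1]'
python3 plan.py .5008,-.3566,.055,0
```

```text
time_s: 39.55
ee_pos: [0.6058, -0.0822, 0.2262]
eef_rot: [3.14, -0.006, 0.001]
force: [-0.0, 0.4, -0.0]
grip_width: 0.0939
grip_force: 0.0
time_s: 40.55
ee_pos: [0.5011, -0.3554, 0.2216]
eef_rot: [-3.141, 0.0, 0.002]
force: [-0.1, 0.1, 0.1]
grip_width: 0.094
grip_force: 0.0
t 40.55 at [ 0.5011 -0.3554  0.2216] [-3.141e+00  0.000e+00  2.000e-03] q6 0.89
.5008,-.3566,.055,0 -> [-0.0, 0.003, 0.333] [-0.0, 0.0, 0.001]
```

```bash
python3 -m pendant '[0,0.001,0.08,0,0,0,1,0,0.001,0.16,0,0,0,1,0,0.001,0.24,0,0,0,1,0,0.001,0.3,0,0,0,1,0,0.001,0.333,0,0,0,1,0,0.001,0.333,0,0,0,1]'
python3 -m pendant '[0,0,0,0,0,0,-1,0,0,0,0,0,0,-1,0,0,0,0,0,0,-1,0,0,0,0,0,0,-1,0,0,0,0,0,0,-1,0,0,0,0,0,0,-1,0,0,0,0,0,0,-1,0,0,0,0,0,0,-1]' 30
python3 -m pendant '[0,0,-0.03,0,0,0,-1,0,0,-0.1,0,0,0,-1,0,0,-0.18,0,0,0,-1,0,0,-0.26,0,0,0,-1,0,0,-0.32,0,0,0,-1,0,0,-0.35,0,0,0,-1,0,0,-0.35,0,0,0,-1]'
python3 plan.py .5712,.0333,.23,0
```

```text
time_s: 41.15
ee_pos: [0.5, -0.3554, 0.0528]
eef_rot: [-3.139, 0.003, 0.002]
force: [0.2, -0.3, -0.3]
grip_width: 0.0935
grip_force: 0.0
time_s: 41.95
ee_pos: [0.5007, -0.3572, 0.0558]
eef_rot: [3.141, -0.001, 0.0]
force: [-1.1, 1.9, 5.6]
grip_width: 0.0614
grip_force: 30.0
time_s: 42.65
ee_pos: [0.5008, -0.3574, 0.2331]
eef_rot: [3.139, -0.003, 0.001]
force: [-0.3, 0.2, -4.8]
grip_width: 0.0619
grip_force: 30.0
t 42.65 at [ 0.5008 -0.3574  0.2331] [ 3.139e+00 -3.000e-03  1.000e-03] q6 0.89
.5712,.0333,.23,0 -> [0.141, -0.781, 0.005] [0.002, -0.002, 0.0]
```

```bash
python3 -m pendant '[0.008,-0.04,0,0,0,0,-1,0.018,-0.1,0,0,0,0,-1,0.033,-0.18,0,0,0,0,-1,0.047,-0.26,0,0,0,0,-1,0.061,-0.34,0,0,0,0,-1,0.076,-0.42,0,0,0,0,-1,0.09,-0.5,0,0,0,0,-1,0.105,-0.58,0,0,0,0,-1,0.119,-0.66,0,0,0,0,-1,0.132,-0.73,0,0,0,0,-1,0.141,-0.78,0,0,0,0,-1,0.141,-0.78,0,0,0,0,-1]'
python3 -m pendant '[0,0,0.05,0,0,0,-1,0,0,0.12,0,0,0,-1,0,0,0.2,0,0,0,-1,0,0,0.27,0,0,0,-1,0,0,0.31,0,0,0,-1,0,0,0.325,0,0,0,-1,0,0,0.33,0,0,0,-1,0,0,0.33,0,0,0,-1]'
python3 plan.py .5712,.0333,.060,0
```

```text
time_s: 43.85
ee_pos: [0.57, 0.0365, 0.2287]
eef_rot: [-3.141, 0.003, 0.004]
force: [-0.4, -0.3, -4.1]
grip_width: 0.062
grip_force: 30.0
time_s: 44.65
ee_pos: [0.571, 0.0329, 0.0658]
eef_rot: [3.142, -0.001, 0.0]
force: [0.7, -0.3, -3.3]
grip_width: 0.0621
grip_force: 30.0
t 44.65 at [0.571  0.0329 0.0658] [ 3.142e+00 -1.000e-03  0.000e+00] q6 1.56
.5712,.0333,.060,0 -> [0.0, -0.001, 0.012] [0.0, -0.0, 0.0]
```

```bash
python3 -m pendant '[0,0,0.005,0,0,0,-1,0,0,0.009,0,0,0,-1,0,0,0.012,0,0,0,-1,0,0,0.012,0,0,0,-1,0,0,0.012,0,0,0,-1]'
```

```text
time_s: 45.15
ee_pos: [0.5712, 0.033, 0.0599]
eef_rot: [3.142, -0.001, 0.001]
force: [-0.5, 0.4, 3.4]
grip_width: 0.0619
grip_force: 30.0
```

```bash
python3 -m pendant '[0,0,0,0,0,0,1,0,0,0,0,0,0,1,0,0,0,0,0,0,1,0,0,0,0,0,0,1,0,0,-0.03,0,0,0,1,0,0,-0.1,0,0,0,1,0,0,-0.2,0,0,0,1,0,0,-0.28,0,0,0,1,0,0,-0.32,0,0,0,1,0,0,-0.32,0,0,0,1]'
python3 -m pendant '[-0.316,0.784,0,0,0,0,1,-0.316,0.784,0,0,0,0,1,-0.316,0.784,0,0,0,0,1,-0.316,0.784,0,0,0,0,1,-0.316,0.784,0,0,0,0,1,-0.316,0.784,0,0,0,0,1,-0.316,0.784,0,0,0,0,1,-0.316,0.784,0,0,0,0,1,-0.316,0.784,0,0,0,0,1,-0.316,0.784,0,0,0,0,1,-0.316,0.784,0,0,0,0,1,-0.316,0.784,0,0,0,0,1]'
python3 plan.py .413,-.3588,.0595,0
```

```text
time_s: 46.15
ee_pos: [0.5718, 0.033, 0.2235]
eef_rot: [3.142, -0.006, 0.001]
force: [1.0, 0.4, -0.4]
grip_width: 0.0942
grip_force: 0.0
time_s: 47.35
ee_pos: [0.4134, -0.358, 0.219]
eef_rot: [-3.141, 0.0, 0.002]
force: [0.4, 0.4, -0.6]
grip_width: 0.0939
grip_force: 0.0
t 47.35 at [ 0.4134 -0.358   0.219 ] [-3.141e+00  0.000e+00  2.000e-03] q6 0.79
.413,-.3588,.0595,0 -> [-0.001, 0.002, 0.319] [-0.0, 0.0, 0.001]
```

```bash
python3 -m pendant '[0,0,0.08,0,0,0,1,0,0,0.16,0,0,0,1,0,0,0.24,0,0,0,1,0,0,0.295,0,0,0,1,0,0,0.318,0,0,0,1,0,0,0.318,0,0,0,1]'
python3 -m pendant '[0,0,0,0,0,0,-1,0,0,0,0,0,0,-1,0,0,0,0,0,0,-1,0,0,0,0,0,0,-1,0,0,0,0,0,0,-1,0,0,0,0,0,0,-1,0,0,0,0,0,0,-1,0,0,0,0,0,0,-1]' 25
python3 -m pendant '[0,0,-0.03,0,0,0,-1,0,0,-0.1,0,0,0,-1,0,0,-0.18,0,0,0,-1,0,0,-0.26,0,0,0,-1,0,0,-0.32,0,0,0,-1,0,0,-0.34,0,0,0,-1,0,0,-0.34,0,0,0,-1]'
python3 plan.py .5115,-.0473,.23,0
```

```text
time_s: 47.95
ee_pos: [0.4131, -0.3581, 0.0594]
eef_rot: [-3.14, 0.001, 0.002]
force: [-0.1, 0.8, 1.1]
grip_width: 0.0938
grip_force: 0.0
time_s: 48.75
ee_pos: [0.4131, -0.3592, 0.0606]
eef_rot: [3.141, -0.0, 0.0]
force: [-0.2, 1.3, 5.5]
grip_width: 0.0574
grip_force: 25.0
time_s: 49.45
ee_pos: [0.4131, -0.3592, 0.2303]
eef_rot: [3.141, -0.001, 0.001]
force: [-0.5, -0.8, -2.5]
grip_width: 0.0573
grip_force: 25.0
t 49.45 at [ 0.4131 -0.3592  0.2303] [ 3.141e+00 -1.000e-03  1.000e-03] q6 0.79
.5115,-.0473,.23,0 -> [0.197, -0.624, 0.0] [0.0, -0.0, 0.0]
```

```bash
python3 -m pendant '[0.013,-0.04,0,0,0,0,-1,0.032,-0.1,0,0,0,0,-1,0.057,-0.18,0,0,0,0,-1,0.082,-0.26,0,0,0,0,-1,0.107,-0.34,0,0,0,0,-1,0.133,-0.42,0,0,0,0,-1,0.158,-0.5,0,0,0,0,-1,0.18,-0.57,0,0,0,0,-1,0.192,-0.61,0,0,0,0,-1,0.197,-0.624,0,0,0,0,-1,0.197,-0.624,0,0,0,0,-1]'
python3 -m pendant '[0,0,0.05,0,0,0,-1,0,0,0.12,0,0,0,-1,0,0,0.19,0,0,0,-1,0,0,0.26,0,0,0,-1,0,0,0.3,0,0,0,-1,0,0,0.315,0,0,0,-1,0,0,0.32,0,0,0,-1,0,0,0.32,0,0,0,-1]'
python3 plan.py .5115,-.0473,.0645,0
```

```text
time_s: 50.55
ee_pos: [0.511, -0.0466, 0.2285]
eef_rot: [-3.141, 0.003, 0.002]
force: [0.1, -0.5, -2.9]
grip_width: 0.057
grip_force: 25.0
time_s: 51.35
ee_pos: [0.5116, -0.0476, 0.0707]
eef_rot: [3.141, -0.001, -0.0]
force: [1.0, 0.6, -1.6]
grip_width: 0.0576
grip_force: 25.0
t 51.35 at [ 0.5116 -0.0476  0.0707] [ 3.141e+00 -1.000e-03 -0.000e+00] q6 1.41
.5115,-.0473,.0645,0 -> [-0.0, -0.001, 0.012] [0.0, -0.0, -0.0]
```

```bash
python3 -m pendant '[0,0,0.005,0,0,0,-1,0,0,0.009,0,0,0,-1,0,0,0.012,0,0,0,-1,0,0,0.012,0,0,0,-1,0,0,0.012,0,0,0,-1]'
```

```text
time_s: 51.85
ee_pos: [0.5116, -0.0471, 0.0646]
eef_rot: [3.141, -0.001, 0.001]
force: [0.4, 1.2, 0.2]
grip_width: 0.0574
grip_force: 25.0
```

```bash
python3 -m pendant '[0,0,0.001,0,0,0,-1,0,0,0.001,0,0,0,-1,0,0,0.001,0,0,0,1,0,0,0,0,0,0,1,0,0,0,0,0,0,1,0,0,0,0,0,0,1,0,0,-0.03,0,0,0,1,0,0,-0.1,0,0,0,1,0,0,-0.2,0,0,0,1,0,0,-0.28,0,0,0,1,0,0,-0.34,0,0,0,1,0,0,-0.34,0,0,0,1]'
python3 -m pendant '[-0.3,0,-0.05,0,0,0,1,-0.3,0,-0.05,0,0,0,1,-0.3,0,-0.05,0,0,0,1,-0.3,0,-0.05,0,0,0,1,-0.3,0,-0.05,0,0,0,1]'
python3 - <<'E'
from look import *
P={n:vision.camera(n) for n in("top","scene")}
for n in P: cv2.imwrite(f"pics/{n}9.png",P[n]["pixels"][:,:,::-1])
a=P["scene"]["pixels"][90:310,60:460,::-1]; cv2.imwrite("pics/s9.png",cv2.resize(a,None,fx=2,fy=2,interpolation=cv2.INTER_CUBIC))
for t,g,z in(("spray_can",(.605,-.082,0),.008),("jar",(.5712,.0333,0),.008),("glue_bottle",(.5115,-.0473,0),.008),("tape",(.51,.337,.16),.006)):
  for n in P:
    s=silhouettes(t,P[n])
    if s: print(t,n,s[0]["score"],fit(t,[(P[n],s[0]["region"])],g,z,t=="tape"))
E
```

```text
time_s: 53.05
ee_pos: [0.5126, -0.0473, 0.2383]
eef_rot: [3.14, -0.007, 0.001]
force: [-1.4, -0.6, -0.4]
grip_width: 0.0941
grip_force: 0.0
time_s: 53.55
ee_pos: [0.3611, -0.0472, 0.2593]
eef_rot: [3.141, -0.001, 0.0]
force: [-0.0, 0.7, -0.6]
grip_width: 0.094
grip_force: 0.0
spray_can top 0.75 (array([ 0.60428566, -0.08165618,  0.        ]), np.float64(0.910880829015544))
spray_can scene 0.96 (array([ 0.60236804, -0.08156614,  0.        ]), np.float64(0.9441822839422948))
jar top 0.81 (array([0.57055618, 0.03265275, 0.        ]), np.float64(0.9537520703274303))
jar scene 0.56 (array([0.5687775 , 0.03426631, 0.        ]), np.float64(0.9630102816815721))
glue_bottle top 0.68 (array([ 0.51148782, -0.04720724,  0.        ]), np.float64(0.9619062073152224))
glue_bottle scene 0.57 (array([ 0.51060041, -0.0477127 ,  0.        ]), np.float64(0.9087368653097215))
tape top 0.6 (array([0.51014042, 0.33611202, 0.16417481]), np.float64(0.9362163725773792))
tape scene 0.62 (array([0.50827388, 0.33710454, 0.12871734]), np.float64(0.8934165961049958))
```

View pics/s9.png

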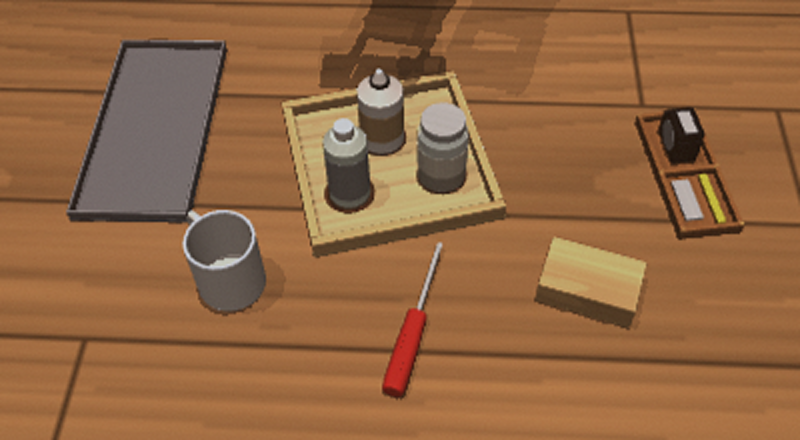

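The final view shows the can (347,165), bottle (381,112) and jar (442,148) upright on their spots. The tape is upright in the caddy (681,135), and the mug, screwdriver and offcut haven't moved. I'm handing in.

```bash
python3 -c "
from station import order; print(order.hand_in())"
```

```text
the job is handed in; nothing more can be done
None
```

The job is handed in after about 54 s: the tape measure stands upright in the caddy's empty compartment, and the jar, can and bottle are back upright within about 3 mm of their spots; the screwdriver, offcut and mug were left alone.

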